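Fetch the round stone blank from its lidded box and weigh it

TASK

Take the lid off the dark wooden box by its knob and lay it flat, knob up, in the middle of the plywood board; then lift the wide round stone blank out of the box and stand it upright in the middle of the scale's pan, without dropping either.

Things in the scene. Friction and masses are not known exactly. Their poses are not given: they have to be found in the camera images.
- lid_knob (a point): Mid-height of the steel knob (26 mm across, 36 high) at the centre of a loose dark wooden lid, 176 mm (x) by 196 mm (y), about 0.3 kg. Lid's plate top is 18 mm below this point, its lowest face 31 mm below. z up. At the start it covers a fixed dark wooden box with parallel axes: 176 x 196 mm outside, rim 50 mm above the table, walls 8 mm, floor 6 mm thick.
- round_blank_center (a point): Centre of the wanted stone blank: upright cylinder, 40 mm across, 34 high, 0.1 kg, loose on the box floor, hidden by the lid. z is its axis. It stands at any place in a row of three along the box's long side (y), 56 mm apart; the others: a square one (36 mm wide) and a slim round one (24 mm). 45 mm or more is free beside it along the box's short side (x), 10 mm along y.
- pan (a point): Centre of the top face of the scale's flat round steel pan, 130 mm across, no rim, 48 mm above the table. The fixed grey bench scale is 170 x 150 mm, its dark display towards the robot. z up.
- board_top (a point): Centre of the top face of the bare plywood board, 200 mm (x) by 225 mm (y), 9 mm thick, fixed flat on the table. The lid goes here, best with its long side along the board's (y). z up.
There are look-alikes about, which are no part of the job. What is shaped like the part that bears pan but blue is not meant.

How it is judged:
On the way:
1. The lid lies flat, knob up, on the plywood board and has been let go (horizontal distance between lid_knob and board_top below 0.04 m and z of lid_knob in the frame of board_top below 0.037 m and angle between lid_knob's own z axis and vertical below 0.12 rad and contact force between the fingers and lid below 0.2 N), for 0.2 s.
At the end, for the whole second after the job is handed in: The lid lies flat on the board, knob up, its knob within 40 mm of the board's centre; the wide round blank stands upright on the pan, its centre within 40 mm of the pan's centre; both are at rest (horizontal distance between lid_knob and board_top below 0.04 m and z of lid_knob in the frame of board_top below 0.037 m and angle between lid_knob's own z axis and vertical below 0.12 rad and horizontal distance between round_blank_center and pan below 0.04 m and z of round_blank_center in the frame of pan between 0.012 and 0.022 m and angle between round_blank_center's own z axis and vertical below 0.15 rad and linear speed of each of round_blank, lid below 0.02 m/s); the robot touches nothing.
It fails at once if The round blank is dropped or thrown (faster than 0.5 m/s with no finger on it) (contact force between the fingers and round_blank below 0.05 N and linear speed of round_blank above 0.5 m/s).
It fails at once if The lid is dropped or thrown (faster than 0.5 m/s with no finger on it) (contact force between the fingers and lid below 0.05 N and linear speed of lid above 0.5 m/s).
It also fails if it takes over 64 s, if anything falls off the work surface, if the arm or the gripper's body presses on something with over 40 N, if the wrist force passes 120 N, or if a joint passes its speed limit or range.

ROBOT

A 6-joint arm with a two-finger parallel gripper is mounted at the origin on the work surface. World frame = base frame: x ahead of the robot, y to its left, z up, the work surface at z = 0. Lengths are in m, angles in rad, forces in N, time in s.
With the tool pointing down it reaches from about 0.4 to 0.825 m from the base axis. Payload 7 kg.
Tool frame: the origin (TCP) lies at the very end of the fingers, on their centre line; the grasp point (between the pads) lies 19 mm behind it; x points along the fingers, y is the direction in which the jaws open and shut, and the axes are right-handed (so a half turn about x gives the same grasp; the last joint's range is limited). The gripper opens to 85 mm and grips with 20 to 120 N. Pads are 22 mm wide; open, the fingers measure 114 mm over their backs; the gripper's body (76 mm by 85 mm) begins 54 mm behind the grasp point. The pads swing forward as they close: fully open they stand 13 mm farther back than shut.
Start: joints at [1.601, 0.359, 0.012, 0, -1.224, -0.288], TCP at [0.172, 0.653, 0.231] pointing down, gripper open.
Joint ranges: [-3.07, 3.07], [-1.43, 2.12], [-1.02, 1.25], [-3.03, 1.67], [-3.05, -0], [-3.03, 3.03]. Speed limits (rad/s): [2.39, 2.39, 3.01, 3.14, 3.14, 3.14].

INTERFACE

Orientations are given as a unit quaternion [w, x, y, z].
In Python, from rig import arm gives the robot as it stands.
- The arm moves only by the tool drive_tool, never from a script. Its argument "motion" is a list of rows, each a list of 7 numbers: the shift along the tool's x, y, z in cm, then the turn, a rotation vector about the tool's x, y, z in rad, then the gripper's target within -1 to 1 (fully open at 1, half-way at 0, shut at -1). In form: [[x, y, z, ax, ay, az, fingers], ...]. A call has 1 to 8 rows; each row is the pose to reach, as a shift and turn from the pose measured when the call began, along the tool's axes at that moment; what a row does not reach only later rows make up. A row lasts 1/12 s, in which the tool goes at most 41.7 mm and 7.16 degrees, less where a joint would pass 70% of its speed; a pose out of reach is approached as far as the arm can. A call with a gripper value outside its range is refused whole. The fingers move at their own pace and stop on an object; the grip force is fixed at half the most. Time passes only in rows, so rows that repeat a pose let the fingers close. It gives the time, the measured TCP pose, the force and the opening at its end, in the units of the state.
- arm.read_state(): the state, without advancing time (a new reading comes with each control period).
- arm.camera(name): name is "side" or "top"; returns the picture (420x560x3 uint8, blue, green, red); there is no depth.
- arm.camera_info(name): a dict with "fx", "fy", "cx", "cy" (pixels), "world_from_camera" (4x4, takes a point from camera to world coordinates). Camera axes: x right, y down, z forward; pixel columns grow to the right and rows downward; lengths in m; the calibration is good to about 2 mm. A picture is of the moment at which its call begins. camera_info takes no time and is no camera call.
- arm.hand_in(): hands the job in, once; it reports no verdict.
Trained networks look in the newest picture that a camera, given by its name, has taken for a name from the list of things; names that differ only in an ending like _2 or _b are one class to them, and where a whole thing is asked for, a point or a joint stands for the part that bears it (a point fixed in the world has none). Each returns a list of dicts, best first, with "conf" (0 to 1); they miss things now and then, are a little off and sometimes report something else, mostly with a low value. They report only what shows in the picture. A call takes as long as a camera call. They do not tell look-alikes from the thing itself.
- arm.spot_in(thing, camera): "pixel" ([column, row] in pixels, amid what is visible of it).
- arm.masks_of(thing, camera): "pixels" (420x560 bool, what is visible of it) and "pixel" ([column, row] in pixels, amid what is visible of it).
The state is a dict: "time_s": time; "q": joint angles; "joint_velocities": joint speeds; "joint_efforts": joint torques, N m; "tcp_pos": TCP position; "eef_rot": TCP orientation; "wrist_force": force on the tool from outside, world axes, zero at the start; "moment": the same for the moment, N m; "gripper_width": finger opening in m.
Only numpy, scipy, OpenCV 4.12 (cv2) and the standard library are available. Lean on these libraries where they do the work, as an engineer would, in place of code of your own. Each camera call takes 0.05 s, during which the arm holds its last target. There are 200 camera calls.

## Working session

There is one attempt and no reset: what is moved stays moved. The work goes in short steps, Python scripts to look and compute and a tool call to move; the robot and the scene stay as the last step left them, time stands still between calls to the robot, and variables do not carry over. Pictures are saved under pics/ and viewed, about 8 in all and at most 12, crops included, and the job is handed in when it is done.

Besides the shell and the picture viewer there is one more tool, called after ">>>" as name(argument=value, ...), one argument or row to a line, values as JSON. drive_tool: Moves the arm, as the interface text tells. Its arguments: {"type":"object","properties":{"motion":{"type":"array","items":{"type":"array","items":{"type":"number"}}}},"required":["motion"]}

```bash
mkdir -p pics; cat > h.py <<'E'
from rig import arm
import numpy as np, cv2
from scipy.spatial.transform import Rotation as R
def ray(px,cam):
    i=arm.camera_info(cam);T=np.array(i["world_from_camera"])
    d=np.array([(px[0]-i["cx"])/i["fx"],(px[1]-i["cy"])/i["fy"],1.])
    return T[:3,3],T[:3,:3]@(d/np.linalg.norm(d))
def at_z(px,cam,z):
    o,d=ray(px,cam);return o+d*(z-o[2])/d[2]
def tri(p1,p2,c1="side",c2="top"):
    o1,d1=ray(p1,c1);o2,d2=ray(p2,c2)
    s=np.linalg.lstsq(np.c_[d1,-d2],o2-o1,rcond=None)[0]
    a=o1+s[0]*d1;b=o2+s[1]*d2
    return (a+b)/2,np.linalg.norm(a-b)
def proj(p,cam):
    i=arm.camera_info(cam);T=np.linalg.inv(np.array(i["world_from_camera"]))
    c=T[:3,:3]@np.array(p)+T[:3,3];return np.array([c[0]/c[2]*i["fx"]+i["cx"],c[1]/c[2]*i["fy"]+i["cy"]])
def totool(dw):
    s=arm.read_state();q=s["eef_rot"];return R.from_quat(q,scalar_first=True).inv().apply(dw)*100
E
python3 - <<'E'
from h import *
np.set_printoptions(precision=3,suppress=True)
s=arm.read_state();print(s["tcp_pos"],s["eef_rot"],s["time_s"])
ims=[]
for c in("side","top"):
    im=arm.camera(c);cv2.imwrite(f"pics/{c}0.png",im)
    print(c,np.array(arm.camera_info(c)["world_from_camera"]),arm.camera_info(c)["fx"])
    for t in("lid_knob","pan","board_top","round_blank_center"):
        print(c,t,[(np.round(r["pixel"],1),round(r["conf"],2)) for r in arm.spot_in(t,c)], [(np.round(r["pixel"],1),round(r["conf"],2),r["pixels"].sum()) for r in arm.masks_of(t,c)])
E
```

```text
[0.172 0.652 0.23 ] [ 0.09  -0.701  0.092  0.701] 0.0
side [[ 0.996 -0.065  0.066  0.335]
 [-0.091 -0.535  0.84  -0.867]
 [-0.019 -0.842 -0.539  0.624]
 [ 0.     0.     0.     1.   ]] 472.95018722951085
side lid_knob [(array([309.3, 164.9]), 0.56)] [(array([307.8, 165.5]), 0.69, np.int64(2211))]
side pan [(array([210.6, 318.7]), 0.86), (array([377.9, 332.2]), 0.56)] [(array([371.4, 331.4]), 0.94, np.int64(7530)), (array([210.4, 319.1]), 0.76, np.int64(6770))]
side board_top [(array([339.2, 236.7]), 0.79)] [(array([337.4, 236.2]), 0.73, np.int64(5317))]
side round_blank_center [] []
top [[-0.012 -0.997  0.079  0.317]
 [-1.     0.012  0.001 -0.014]
 [-0.002 -0.079 -0.997  1.421]
 [ 0.     0.     0.     1.   ]] 519.7368459400677
top lid_knob [(array([180.9, 180.5]), 0.61)] [(array([180.5, 178. ]), 0.71, np.int64(4875))]
top pan [(array([398.4, 169.6]), 0.94), (array([378.1, 270.1]), 0.9)] [(array([375.4, 268.5]), 0.76, np.int64(3718)), (array([398.3, 169.8]), 0.71, np.int64(3532))]
top board_top [(array([286.7, 174.9]), 0.9)] [(array([287.5, 176.7]), 0.91, np.int64(5864)), (array([398.2, 171.2]), 0.26, np.int64(3607))]
top round_blank_center [] [(array([397.9, 169.4]), 0.73, np.int64(3433))]
```

```bash
ls
```

```text
h.py
pics
```

View pics/side0.png

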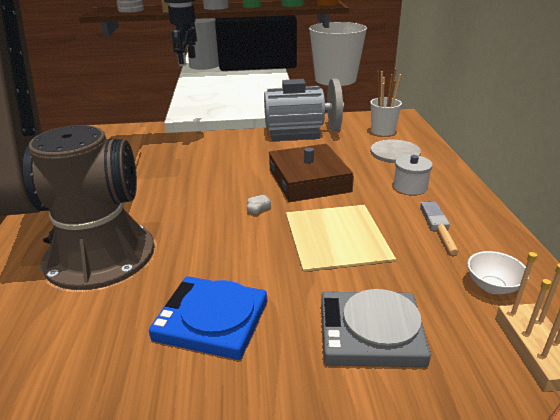

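View pics/top0.png

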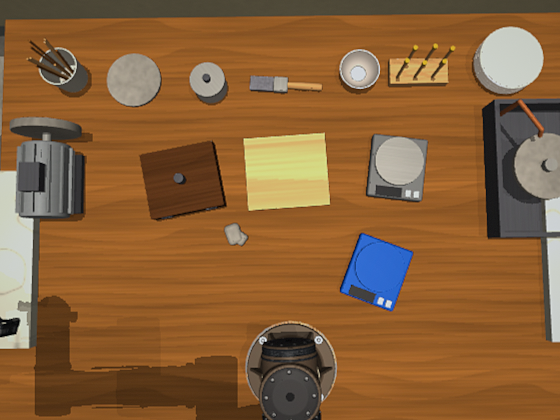

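The side view shows the box with its knob at (309,155), the board at (339,237), the grey scale's pan at (382,316) and the blue look-alike at (217,307). In the top view the knob is at (179,178), the board at (286,172), the grey pan at (399,160) and the blue one at (380,265).

What could be mistaken:
- **Knob:** the box knob (179,178) or the pot's knob (207,77). I choose the box knob, because its lid is dark wood.
- **Pan:** grey (399,160), blue (380,265) or the round disc (134,79). I choose the grey one.

```bash
cat > m.py <<'E'
from h import *
np.set_printoptions(precision=4,suppress=True)
def blob(mask,seed):
    n,l=cv2.connectedComponents(mask.astype(np.uint8));return l==l[seed[1],seed[0]]
im={c:cv2.imread(f"pics/{c}0.png") for c in("side","top")}
# board by colour
B={}
for c,s in(("side",(339,237)),("top",(286,172))):
    hsv=cv2.cvtColor(im[c],cv2.COLOR_BGR2HSV); v=hsv[...,2]>170; m=v&(hsv[...,0]>17)&(hsv[...,0]<35)
    m=blob(m,s);k=np.argwhere(m)[:,::-1].astype(np.float32)
    hull=cv2.convexHull(k); e=cv2.approxPolyDP(hull,8,True)[:,0]
    w=np.array([at_z(p,c,.009)[:2] for p in e]);print(c,"board",e.tolist(),"\n",w)
    if len(e)==4: B[c]=w.mean(0);print(B[c])
    w=np.array([at_z(p,c,.009)[:2] for p in hull[:,0]]).astype(np.float32);print("rect",cv2.minAreaRect(w*1000))
# knob: dark top, pan: grey
def ell(c,box,f):
    x0,y0,x1,y1=box;hsv=cv2.cvtColor(im[c],cv2.COLOR_BGR2HSV)[y0:y1,x0:x1]
    m=f(hsv);k=np.argwhere(m)[:,::-1]+[x0,y0];return k
for c,box in(("side",(302,145,318,166)),("top",(170,169,190,189))):
    k=ell(c,box,lambda h:(h[...,1]<90));print(c,"knob",len(k),k.mean(0),k.min(0),k.max(0))
# lid outline top
hsv=cv2.cvtColor(im["top"],cv2.COLOR_BGR2HSV);m=(hsv[...,2]<105);m[:130]=0;m=blob(cv2.morphologyEx(m.astype(np.uint8),cv2.MORPH_OPEN,np.ones((5,5))),(200,195))
h=cv2.convexHull(np.argwhere(m)[:,::-1].astype(np.float32))[:,0]
print("lid rect",cv2.minAreaRect(np.array([at_z(p,"top",.055)[:2] for p in h]).astype(np.float32)*1000))
# crops
a=cv2.resize(im["top"][125:225,135:235],(400,400),interpolation=2);b=cv2.resize(im["top"][120:220,350:450],(400,400),interpolation=2)
c=cv2.resize(im["side"][130:210,260:360],(400,320),interpolation=2);d=cv2.resize(im["side"][280:370,315:435],(400,300),interpolation=2)
cv2.imwrite("pics/crop1.png",cv2.resize(np.vstack([np.hstack([a,b]),np.hstack([c[:300],d])]),(690,600)))
E
python3 m.py
```

```text
side board [[395.0, 258.0], [303.0, 269.0], [286.0, 213.0], [364.0, 205.0]] 
 [[ 0.6317 -0.0992]
 [ 0.4348 -0.1134]
 [ 0.421   0.1055]
 [ 0.6176  0.1193]]
[0.5263 0.003 ]
rect ((526.2723999023438, 3.6875), (199.10568237304688, 227.9633331298828), 3.5245959758758545)
top board [[329.0, 203.0], [249.0, 210.0], [244.0, 138.0], [324.0, 133.0]] 
 [[ 0.4391 -0.1098]
 [ 0.4227  0.1086]
 [ 0.6219  0.1212]
 [ 0.633  -0.0994]]
[0.5292 0.0052]
rect ((528.7817993164062, 6.32232666015625), (200.67649841308594, 225.47140502929688), 3.4397470951080322)
side knob 147 [308.4762 154.7347] [304 147] [313 162]
top knob 103 [178.9806 178.1456] [173 173] [185 183]
lid rect ((499.52459716796875, 279.48773193359375), (183.6956329345703, 203.537109375), 10.79430866241455)
```

View pics/crop1.png

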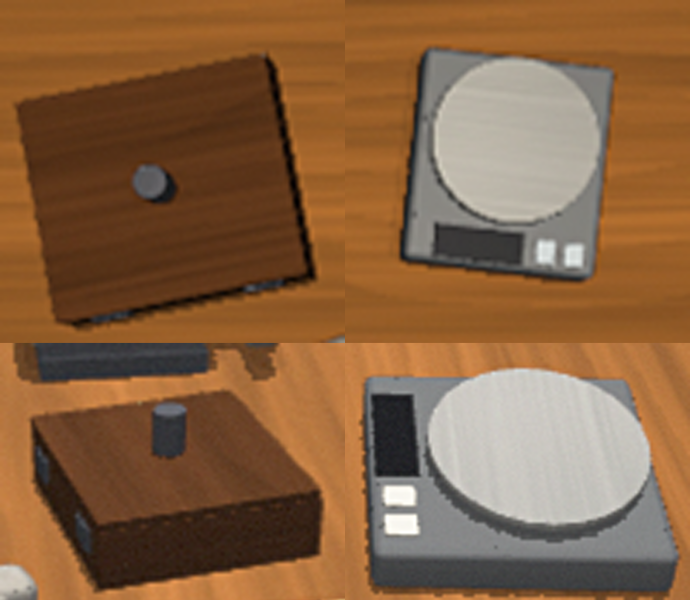

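The crop confirms the dark wooden lid with its steel knob and the grey scale with its display towards the robot. I now compute the points from both views.

```bash
python3 - <<'E'
from h import *
np.set_printoptions(precision=4,suppress=True)
k=tri((309,149.5),(178.8,177.8));print("knob top",k)   # face centre
print("pan",tri((382.1,316),(399.5,160.6)))
print("board",tri((337.4,235.4),(286.6,171.6)))
print([at_z((178.8,177.8),"top",.0855+.0),at_z((399.5,160.6),"top",.048),at_z((382.1,316),"side",.048)])
s=arm.read_state();print(s["gripper_width"],R.from_quat(s["eef_rot"],scalar_first=True).as_matrix())
E
```

```text
knob top (array([0.5015, 0.2818, 0.093 ]), np.float64(0.0007497326061296669))
pan (array([ 0.547 , -0.2978,  0.0447]), np.float64(0.0010477496863039294))
board (array([0.5284, 0.0049, 0.0032]), np.float64(0.0011882238831523446))
[array([0.5029, 0.2834, 0.0855]), array([ 0.5469, -0.2972,  0.048 ]), array([ 0.5452, -0.3011,  0.048 ])]
0.08522845046765305 [[ 0.    -0.255 -0.967]
 [ 0.    -0.967  0.255]
 [-1.    -0.     0.   ]]
```

>>> drive_tool(
  motion=[
    [0,27.5,-41.3,1.124,0,0,0.5],
    [0,27.5,-41.3,1.124,0,0,0.5],
    [0,27.5,-41.3,1.124,0,0,0.5],
    [0,27.5,-41.3,1.124,0,0,0.5],
    [0,27.5,-41.3,1.124,0,0,0.5],
    [0,27.5,-41.3,1.124,0,0,0.5],
    [0,27.5,-41.3,1.124,0,0,0.5],
    [0,27.5,-41.3,1.124,0,0,0.5],
  ],
)

```text
time_s: 1.57
tcp_pos: [0.3942, 0.4016, 0.2317]
eef_rot: [0.418, -0.571, 0.417, 0.571]
wrist_force: [0.2, -0.1, 0.9]
gripper_width: 0.0643
```

```bash
cat > goto.py <<'E'
import sys
from h import *
x,y,z,yaw=map(float,sys.argv[1:5])  # yaw = world angle of tool y, deg
s=arm.read_state();r=R.from_quat(s["eef_rot"],scalar_first=True)
a=np.radians(yaw);ty=[np.cos(a),np.sin(a),0];tx=[0,0,-1]
t=R.from_matrix(np.c_[tx,ty,np.cross(tx,ty)])
print("shift cm",np.round(totool(np.array([x,y,z])-s["tcp_pos"]),2),"turn",np.round((r.inv()*t).as_rotvec(),3),"F",np.round(s["wrist_force"],1),"t",s["time_s"],"w",s["gripper_width"],"pos",np.round(s["tcp_pos"],4))
E
python3 goto.py .5015 .282 .15 190.8
```

```text
shift cm [  8.17  -6.6  -14.65] turn [0.119 0.001 0.001] F [ 0.2 -0.1  0.9] t 1.5667 w 0.06426943079838392 pos [0.3942 0.4016 0.2317]
```

>>> drive_tool(
  motion=[
    [8.2,-6.6,-14.65,0.119,0,0,0.5],
    [8.2,-6.6,-14.65,0.119,0,0,0.5],
    [8.2,-6.6,-14.65,0.119,0,0,0.5],
    [8.2,-6.6,-14.65,0.119,0,0,0.5],
    [8.2,-6.6,-14.65,0.119,0,0,0.5],
    [8.2,-6.6,-14.65,0.119,0,0,0.5],
    [8.2,-6.6,-14.65,0.119,0,0,0.5],
    [8.2,-6.6,-14.65,0.119,0,0,0.5],
  ],
)

```text
time_s: 2.23
tcp_pos: [0.5016, 0.2826, 0.1502]
eef_rot: [0.451, -0.545, 0.45, 0.545]
wrist_force: [0.6, -0.3, 1.4]
gripper_width: 0.0639
```

```bash
python3 goto.py .5015 .282 .063 190.8; python3 - <<'E'
from h import *
s=arm.camera("side");cv2.imwrite("pics/s2.png",cv2.resize(s[60:220,230:400],(680,600),interpolation=2))
E
```

```text
shift cm [ 8.72  0.04 -0.07] turn [-0.     0.001  0.001] F [ 0.6 -0.3  1.4] t 2.2333 w 0.06393815713364022 pos [0.5016 0.2826 0.1502]
```

View pics/s2.png

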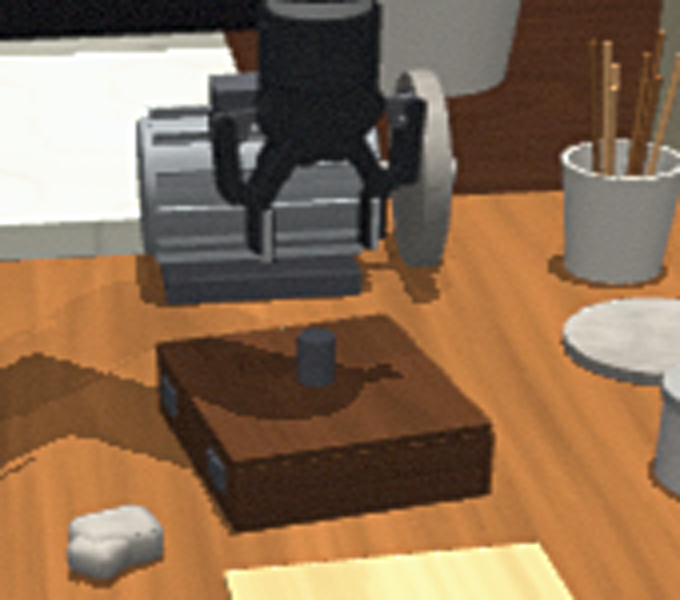

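The open jaws stand centred over the knob at crop (316,357), so I go down and close.

>>> drive_tool(
  motion=[
    [4,0,0,0,0,0,0.4],
    [6.5,0,0,0,0,0,0.4],
    [8,0,0,0,0,0,0.4],
    [8.7,0,0,0,0,0,0.4],
    [8.7,0,0,0,0,0,0.4],
    [8.7,0,0,0,0,0,-0.3],
    [8.7,0,0,0,0,0,-1],
    [8.7,0,0,0,0,0,-1],
  ],
)

```text
time_s: 2.95
tcp_pos: [0.5024, 0.2842, 0.0652]
eef_rot: [-0.452, 0.545, -0.449, -0.545]
wrist_force: [-8.0, -2.0, 26.6]
gripper_width: 0.0242
```

>>> drive_tool(
  motion=[
    [0,0,0,0,0,0,-1],
    [0,0,0,0,0,0,-1],
    [0,0,0,0,0,0,-1],
    [0,0,0,0,0,0,-1],
    [0,0,0,0,0,0,-1],
    [0,0,0,0,0,0,-1],
  ],
)

```text
time_s: 3.45
tcp_pos: [0.5023, 0.2841, 0.0653]
eef_rot: [-0.452, 0.545, -0.449, -0.545]
wrist_force: [-3.6, -0.5, 2.0]
gripper_width: 0.0242
```

>>> drive_tool(
  motion=[
    [-0.5,0,0,0,0,0,-1],
    [-1.5,0,0,0,0,0,-1],
    [-3,0,0,0,0,0,-1],
    [-5,0,0,0,0,0,-1],
    [-7,0,0,0,0,0,-1],
    [-8.5,0,0,0,0,0,-1],
    [-9,0,0,0,0,0,-1],
    [-9,0,0,0,0,0,-1],
  ],
)

```text
time_s: 4.12
tcp_pos: [0.5027, 0.2844, 0.1572]
eef_rot: [-0.453, 0.545, -0.447, -0.545]
wrist_force: [0.1, 0.5, -4.0]
gripper_width: 0.0248
```

```bash
python3 goto.py .5274 .0045 .15 183.4; python3 - <<'E'
from h import *
s=arm.camera("side");t=arm.camera("top");cv2.imwrite("pics/raw_t3.png",t)
cv2.imwrite("pics/s3.png",np.hstack([cv2.resize(s[60:220,230:400],(400,380),interpolation=2),cv2.resize(t[110:240,120:250],(380,380),interpolation=2)]))
E
```

```text
shift cm [  0.57   2.86 -27.96] turn [0.13  0.005 0.006] F [ 0.1  0.5 -4. ] t 4.1167 w 0.024759807486397056 pos [0.5027 0.2844 0.1572]
```

View pics/s3.png

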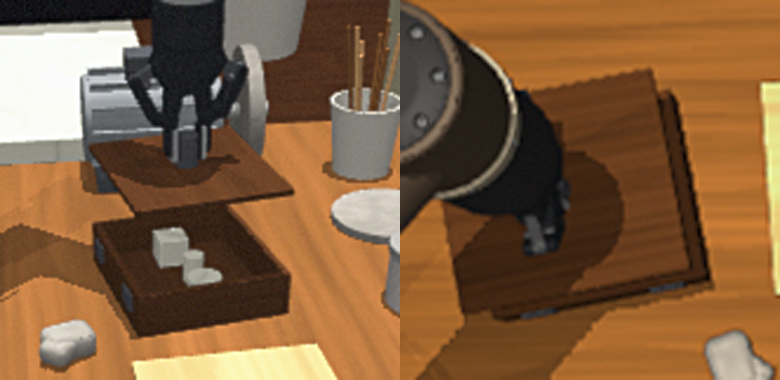

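The lid hangs level from the jaws at left crop (190,165). In the box the square blank is far, the slim one is in the middle and the wide round one is near, at left crop (203,277). I carry the lid to the board.

>>> drive_tool(
  motion=[
    [0,0.2,-2,0.01,0,0,-1],
    [0,0.6,-6,0.03,0,0,-1],
    [0,1.0,-10,0.05,0,0,-1],
    [0,1.4,-14,0.07,0,0,-1],
    [0,1.8,-18,0.09,0,0,-1],
    [0,2.2,-22,0.11,0,0,-1],
    [0.3,2.6,-26,0.12,0,0,-1],
    [0.6,2.8,-28,0.13,0.003,0.003,-1],
  ],
)

```text
time_s: 4.88
tcp_pos: [0.5255, -0.0004, 0.1466]
eef_rot: [0.485, -0.514, 0.486, 0.514]
wrist_force: [0.7, 0.7, -4.4]
gripper_width: 0.0244
```

```bash
python3 goto.py .5280 .005 .035 183.4
```

```text
shift cm [11.16 -0.31  0.53] turn [-0.002 -0.001 -0.002] F [ 0.7  0.7 -4.4] t 4.8833 w 0.02438348951722744 pos [ 5.255e-01 -4.000e-04  1.466e-01]
```

>>> drive_tool(
  motion=[
    [1,-0.3,0.5,0,0,0,-1],
    [3.5,-0.3,0.5,0,0,0,-1],
    [6,-0.3,0.5,0,0,0,-1],
    [8,-0.3,0.5,0,0,0,-1],
    [9.5,-0.3,0.5,0,0,0,-1],
    [10.5,-0.3,0.5,0,0,0,-1],
    [11,-0.3,0.5,0,0,0,-1],
    [11.1,-0.3,0.5,0,0,0,-1],
  ],
)

```text
time_s: 5.55
tcp_pos: [0.5272, 0.0046, 0.0343]
eef_rot: [0.484, -0.513, 0.487, 0.515]
wrist_force: [0.3, 0.5, -4.2]
gripper_width: 0.0245
```

```bash
python3 goto.py .5280 .005 .030 183.4; python3 - <<'E'
from h import *
s=arm.camera("side");t=arm.camera("top");cv2.imwrite("pics/raw_t4.png",t)
cv2.imwrite("pics/s4.png",np.hstack([cv2.resize(s[130:280,255:415],(400,375),interpolation=2),cv2.resize(t[110:240,120:250],(375,375),interpolation=2)]))
E
```

```text
shift cm [ 0.43 -0.08  0.03] turn [-0.002 -0.001 -0.005] F [ 0.3  0.5 -4.2] t 5.55 w 0.02446345215351343 pos [0.5272 0.0046 0.0343]
```

View pics/s4.png

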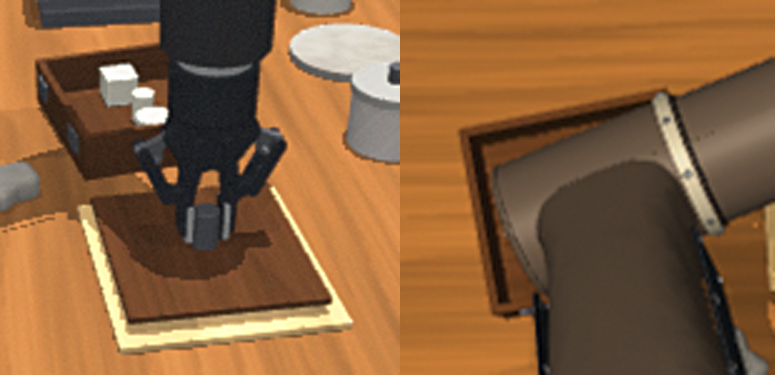

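The lid hovers square and centred over the board, with its knob at left crop (207,225). I lower the last millimetres.

>>> drive_tool(
  motion=[
    [0.1,0,0,0,0,0,-1],
    [0.2,0,0,0,0,0,-1],
    [0.3,0,0,0,0,0,-1],
    [0.35,0,0,0,0,0,-1],
    [0.4,0,0,0,0,0,-1],
    [0.4,0,0,0,0,0,-1],
  ],
)

```text
time_s: 6.15
tcp_pos: [0.5282, 0.0048, 0.0319]
eef_rot: [0.485, -0.514, 0.486, 0.514]
wrist_force: [-0.5, 0.3, -3.8]
gripper_width: 0.0243
```

>>> drive_tool(
  motion=[
    [0.15,0,0,0,0,0,-1],
    [0.25,0,0,0,0,0,-1],
    [0.35,0,0,0,0,0,-1],
    [0.35,0,0,0,0,0,-1],
  ],
)

```text
time_s: 6.48
tcp_pos: [0.5282, 0.0048, 0.0293]
eef_rot: [0.485, -0.514, 0.486, 0.514]
wrist_force: [-4.4, 1.0, 8.3]
gripper_width: 0.0243
```

Contact (8 N), so I open and retreat.

>>> drive_tool(
  motion=[
    [0,0,0,0,0,0,-0.5],
    [0,0,0,0,0,0,0],
    [0,0,0,0,0,0,0.3],
    [0,0,0,0,0,0,0.5],
    [-0.5,0,0,0,0,0,0.5],
    [-3,0,0,0,0,0,0.5],
    [-6,0,0,0,0,0,0.5],
    [-10,0,0,0,0,0,0.5],
  ],
)

```text
time_s: 7.15
tcp_pos: [0.5267, 0.0044, 0.1287]
eef_rot: [0.483, -0.513, 0.488, 0.515]
wrist_force: [0.8, 0.3, -0.1]
gripper_width: 0.0644
```

>>> drive_tool(
  motion=[
    [-4,0,-4,0,0,0,0.3],
    [-8,0,-8,0,0,0,0.3],
    [-10,0,-12,0,0,0,0.3],
    [-10,0,-15,0,0,0,0.3],
    [-10,0,-16,0,0,0,0.3],
    [-10,0,-16,0,0,0,0.3],
  ],
)

```text
time_s: 7.65
tcp_pos: [0.5372, -0.159, 0.2312]
eef_rot: [0.485, -0.513, 0.488, 0.513]
wrist_force: [0.3, 0.0, 0.4]
gripper_width: 0.0553
```

```bash
python3 - <<'E'
from h import *
np.set_printoptions(precision=4,suppress=True)
s=arm.camera("side");t=arm.camera("top");cv2.imwrite("pics/side5.png",s);cv2.imwrite("pics/top5.png",t)
for c in("side","top"): print(c,[(np.round(r["pixel"],1),round(r["conf"],2)) for r in arm.spot_in("round_blank_center",c)],[(np.round(r["pixel"],1),round(r["conf"],2),r["pixels"].sum()) for r in arm.masks_of("round_blank_center",c)])
cv2.imwrite("pics/s5.png",np.vstack([np.hstack([cv2.resize(s[145:205,265:355],(390,260),interpolation=2),cv2.resize(t[130:230,130:250],(390,260)[:1]+(325,),interpolation=2)[:260]]),np.hstack([cv2.resize(t[110:240,130:260],(390,340),interpolation=2)[:,:],cv2.resize(s[180:290,265:415],(390,340),interpolation=2)])]))
E
```

```text
side [(array([331.7, 258. ]), 0.41)] [(array([314.8, 177.1]), 0.44, np.int64(87)), (array([335.4, 260.3]), 0.32, np.int64(1313))]
top [(array([205.1, 177.4]), 0.59)] [(array([206.1, 176.2]), 0.65, np.int64(207))]
```

View pics/s5.png

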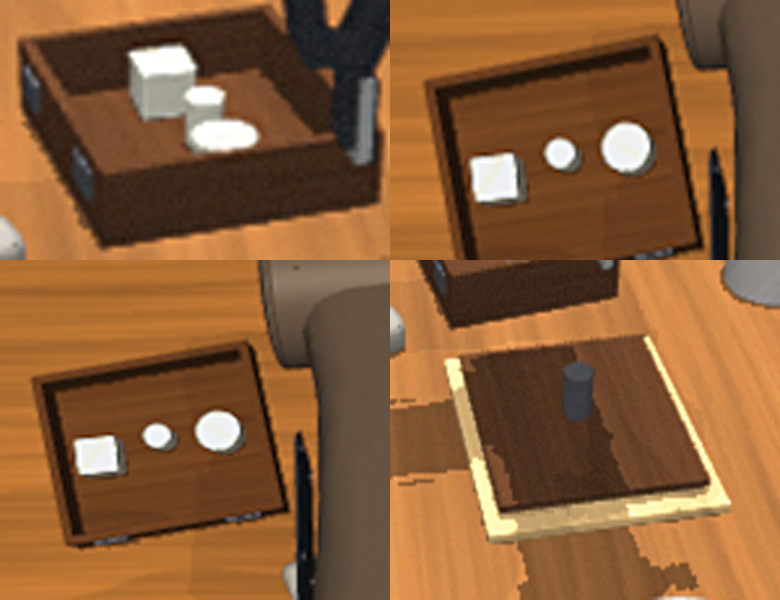

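The lid lies flat and square on the board. The wide round blank is in the top view at about (202.5,175). I refine that position and check its height against the side view.

```bash
python3 - <<'E'
from h import *
np.set_printoptions(precision=4,suppress=True)
P={}
for c,(x0,y0,x1,y1) in {"top":(192,163,214,187),"side":(308,170,330,183)}.items():
    im=cv2.imread(f"pics/{c}5.png")[y0:y1,x0:x1];h=cv2.cvtColor(im,cv2.COLOR_BGR2HSV)
    m=((h[...,2]>205)&(h[...,1]<60)).astype(np.uint8);n,l,st,ce=cv2.connectedComponentsWithStats(m)
    i=1+st[1:,4].argmax();P[c]=ce[i]+[x0,y0];print(c,P[c],st[i])
print("z=.040",at_z(P["top"],"top",.040),"side",at_z(P["side"],"side",.040),"tri",tri(P["side"],P["top"]))
s=arm.read_state();print(s["q"],s["tcp_pos"])
E
python3 goto.py .52 .235 .15 190.8
```

```text
top [202.3141 174.6474] [  4   5  14  14 156]
side [316.0964 175.8193] [ 1  3 15  7 83]
z=.040 [0.517  0.2305 0.04  ] side [0.5134 0.2302 0.04  ] tri (array([0.5153, 0.2307, 0.0399]), np.float64(0.003475395624202705))
[ 0.0721  0.1727 -0.2491  0.002  -1.1561 -0.0144] [ 0.5364 -0.1543  0.2287]
shift cm [ 7.79 -0.7  38.97] turn [-0.13  -0.001 -0.007] F [ 0.   0.4 -0.5] t 7.95 w 0.05567573313765969 pos [ 0.5364 -0.1543  0.2287]
```

>>> drive_tool(
  motion=[
    [0,-0.8,38.5,-0.13,0,0,0.3],
    [0,-0.8,38.5,-0.13,0,0,0.3],
    [0,-0.8,38.5,-0.13,0,0,0.3],
    [0,-0.8,38.5,-0.13,0,0,0.3],
    [0,-0.8,38.5,-0.13,0,0,0.3],
    [0,-0.8,38.5,-0.13,0,0,0.3],
    [0,-0.8,38.5,-0.13,0,0,0.3],
    [0,-0.8,38.5,-0.13,0,0,0.3],
  ],
)

```text
time_s: 8.62
tcp_pos: [0.5227, 0.181, 0.2282]
eef_rot: [0.448, -0.544, 0.452, 0.547]
wrist_force: [1.0, 0.1, -0.0]
gripper_width: 0.0555
```

```bash
python3 goto.py .516 .2305 .11 190.8
```

```text
shift cm [11.81 -0.36  5.  ] turn [ 0.002 -0.001 -0.007] F [ 1.   0.1 -0. ] t 8.6167 w 0.055509423776856304 pos [0.5227 0.181  0.2282]
```

>>> drive_tool(
  motion=[
    [2,-0.35,5,0,0,0,0.3],
    [5,-0.35,5,0,0,0,0.3],
    [8,-0.35,5,0,0,0,0.3],
    [10.5,-0.35,5,0,0,0,0.3],
    [11.8,-0.35,5,0,0,0,0.3],
    [11.8,-0.35,5,0,0,0,0.3],
    [11.8,-0.35,5,0,0,0,0.3],
  ],
)

```text
time_s: 9.2
tcp_pos: [0.5153, 0.2309, 0.1097]
eef_rot: [0.447, -0.544, 0.453, 0.547]
wrist_force: [0.2, 0.1, 0.1]
gripper_width: 0.056
```

```bash
python3 goto.py .516 .2305 .009 190.8; python3 - <<'E'
from h import *
s=arm.camera("side");cv2.imwrite("pics/s6.png",cv2.resize(s[110:210,250:370],(600,500),interpolation=2))
E
```

```text
shift cm [10.07 -0.14 -0.04] turn [ 0.004 -0.002 -0.008] F [0.2 0.1 0.1] t 9.2 w 0.056010465425331994 pos [0.5153 0.2309 0.1097]
```

View pics/s6.png

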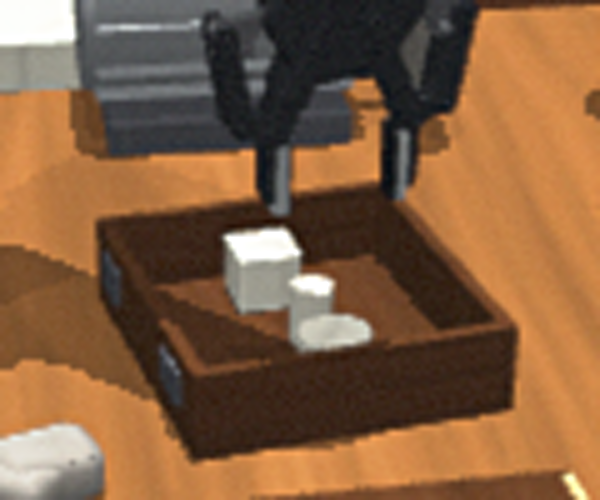

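The fingertips at crop (278,213) and (397,198) are centred over the wide blank at (335,332), and the jaw line clears its neighbours. I go down.

>>> drive_tool(
  motion=[
    [2.5,-0.1,0,0,0,-0.008,0.3],
    [5,-0.1,0,0,0,-0.008,0.3],
    [7,-0.1,0,0,0,-0.008,0.3],
    [8.5,-0.1,0,0,0,-0.008,0.3],
    [9.4,-0.1,0,0,0,-0.008,0.3],
    [9.8,-0.1,0,0,0,-0.008,0.3],
    [9.8,-0.1,0,0,0,-0.008,0.3],
    [9.8,-0.1,0,0,0,-0.008,0.3],
  ],
)

```text
time_s: 9.92
tcp_pos: [0.5172, 0.2318, 0.0139]
eef_rot: [-0.451, 0.546, -0.449, -0.545]
wrist_force: [1.1, 0.1, 1.0]
gripper_width: 0.0558
```

>>> drive_tool(
  motion=[
    [0,0,0,0,0,0,0.1],
    [0,0,0,0,0,0,0],
    [0,0,0,0,0,0,-0.1],
    [0,0,0,0,0,0,-0.3],
    [0,0,0,0,0,0,-1],
    [0,0,0,0,0,0,-1],
    [0,0,0,0,0,0,-1],
    [0,0,0,0,0,0,-1],
  ],
)

```text
time_s: 10.58
tcp_pos: [0.5178, 0.2323, 0.0154]
eef_rot: [-0.451, 0.547, -0.448, -0.545]
wrist_force: [-2.3, 0.1, 7.8]
gripper_width: 0.0385
```

It has gripped at a measured 38.5 mm, but a little high on the blank. I regrip about 5 mm lower.

>>> drive_tool(
  motion=[
    [0,0,0,0,0,0,0.3],
    [0,0,0,0,0,0,0.3],
    [0,0,0,0,0,0,0.3],
    [0.3,0,0,0,0,0,0.3],
    [0.6,0,0,0,0,0,0.3],
    [0.6,0,0,0,0,0,0.3],
    [0.6,0,0,0,0,0,0.3],
    [0.6,0,0,0,0,0,0.3],
  ],
)

```text
time_s: 11.25
tcp_pos: [0.5177, 0.2322, 0.0092]
eef_rot: [-0.451, 0.547, -0.448, -0.545]
wrist_force: [-0.3, 0.4, 1.1]
gripper_width: 0.0557
```

>>> drive_tool(
  motion=[
    [0.1,0,0,0,0,0,0.1],
    [0.1,0,0,0,0,0,0],
    [0.1,0,0,0,0,0,-0.1],
    [0.1,0,0,0,0,0,-0.3],
    [0.1,0,0,0,0,0,-1],
    [0.1,0,0,0,0,0,-1],
    [0.1,0,0,0,0,0,-1],
    [0.1,0,0,0,0,0,-1],
  ],
)

```text
time_s: 11.92
tcp_pos: [0.5177, 0.2322, 0.0084]
eef_rot: [-0.451, 0.547, -0.448, -0.545]
wrist_force: [-0.8, -0.8, 4.1]
gripper_width: 0.0386
```

>>> drive_tool(
  motion=[
    [-0.5,0,0,0,0,0,-1],
    [-2,0,0,0,0,0,-1],
    [-4.5,0,0,0,0,0,-1],
    [-7.5,0,0,0,0,0,-1],
    [-10.5,0,0,0,0,0,-1],
    [-13.5,0,0,0,0,0,-1],
    [-15.5,0,0,0,0,0,-1],
    [-16,0,0,0,0,0,-1],
  ],
)

```text
time_s: 12.58
tcp_pos: [0.5186, 0.2331, 0.1727]
eef_rot: [-0.453, 0.547, -0.446, -0.544]
wrist_force: [0.6, 0.8, -1.0]
gripper_width: 0.0386
```

```bash
python3 goto.py .5465 -.298 .17 183; python3 - <<'E'
from h import *
s=arm.camera("side");cv2.imwrite("pics/s7.png",cv2.resize(s[90:210,250:370],(500,500),interpolation=2))
E
```

```text
shift cm [ 4.000e-02  7.450e+00 -5.266e+01] turn [0.141 0.004 0.01 ] F [ 0.6  0.8 -1. ] t 12.5833 w 0.03856688294882492 pos [0.5186 0.2331 0.1727]
```

View pics/s7.png

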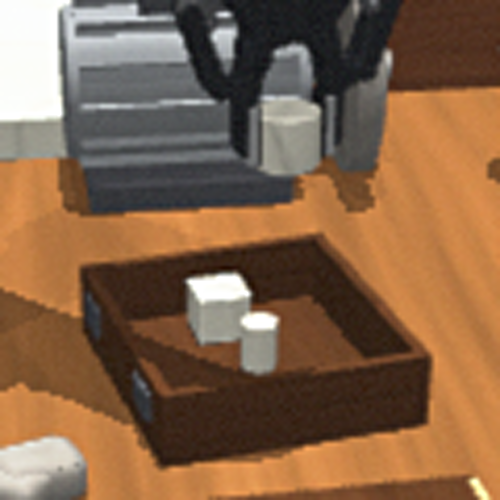

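The wide round blank hangs upright in the jaws at crop (290,140); the other two stay in the box. I carry it to the scale.

>>> drive_tool(
  motion=[
    [0,0.3,-2,0.01,0,0,-1],
    [0,0.8,-5.5,0.02,0,0,-1],
    [0,1.3,-9,0.03,0,0,-1],
    [0,1.8,-12.5,0.04,0,0,-1],
    [0,2.3,-16,0.05,0,0,-1],
    [0,2.8,-19.5,0.06,0,0,-1],
    [0,3.3,-23,0.07,0,0,-1],
    [0,3.8,-26.5,0.08,0,0,-1],
  ],
)

```text
time_s: 13.3
tcp_pos: [0.5306, -0.0361, 0.1692]
eef_rot: [-0.474, 0.528, -0.469, -0.527]
wrist_force: [1.4, 0.4, -1.0]
gripper_width: 0.0383
```

```bash
python3 goto.py .5465 -.298 .17 183
```

```text
shift cm [ -0.19   1.35 -26.21] turn [0.06  0.004 0.007] F [ 1.4  0.4 -1. ] t 13.3 w 0.03830637694577905 pos [ 0.5306 -0.0361  0.1692]
```

>>> drive_tool(
  motion=[
    [0,0.2,-3.5,0.01,0,0,-1],
    [0,0.4,-7.5,0.02,0,0,-1],
    [0,0.6,-11.5,0.03,0,0,-1],
    [0,0.8,-15.5,0.04,0,0,-1],
    [0,1.0,-19.5,0.05,0,0,-1],
    [0,1.2,-23,0.06,0,0,-1],
    [0,1.35,-25.5,0.06,0.004,0.007,-1],
    [0,1.35,-26.2,0.06,0.004,0.007,-1],
  ],
)

```text
time_s: 13.97
tcp_pos: [0.5454, -0.3012, 0.1658]
eef_rot: [0.487, -0.511, 0.489, 0.513]
wrist_force: [0.6, -0.4, -1.0]
gripper_width: 0.0385
```

```bash
python3 goto.py .5465 -.298 .062 183
```

```text
shift cm [10.38 -0.16  0.31] turn [-0.003  0.    -0.004] F [ 0.6 -0.4 -1. ] t 13.9667 w 0.03846691452233474 pos [ 0.5454 -0.3012  0.1658]
```

>>> drive_tool(
  motion=[
    [2,-0.15,0.3,0,0,-0.004,-1],
    [4.5,-0.15,0.3,0,0,-0.004,-1],
    [6.5,-0.15,0.3,0,0,-0.004,-1],
    [8,-0.15,0.3,0,0,-0.004,-1],
    [9.3,-0.15,0.3,0,0,-0.004,-1],
    [10.1,-0.15,0.3,0,0,-0.004,-1],
    [10.4,-0.15,0.3,0,0,-0.004,-1],
    [10.4,-0.15,0.3,0,0,-0.004,-1],
  ],
)

```text
time_s: 14.63
tcp_pos: [0.5457, -0.2976, 0.0606]
eef_rot: [0.487, -0.511, 0.488, 0.513]
wrist_force: [-0.6, -0.1, -1.4]
gripper_width: 0.0387
```

```bash
python3 goto.py .5465 -.298 .052 183; python3 - <<'E'
from h import *
s=arm.camera("side");cv2.imwrite("pics/s8.png",cv2.resize(s[240:380,310:450],(560,560),interpolation=2))
E
```

```text
shift cm [ 0.86 -0.08 -0.04] turn [-0.003  0.001 -0.002] F [-0.6 -0.1 -1.4] t 14.6333 w 0.03865154747206402 pos [ 0.5457 -0.2976  0.0606]
```

View pics/s8.png

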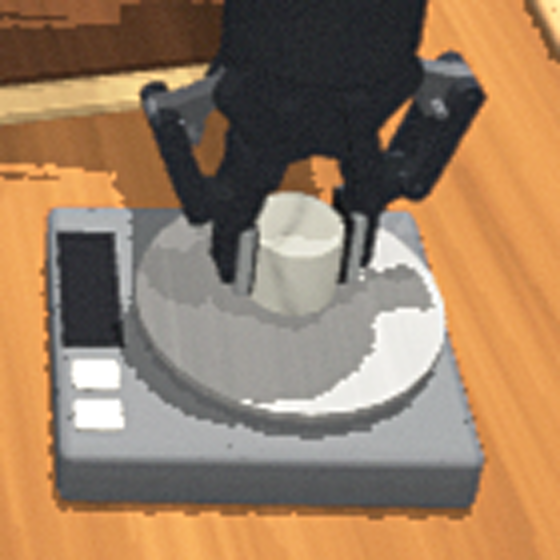

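The blank hangs upright just above the middle of the pan at crop (298,290). I lower it gently.

>>> drive_tool(
  motion=[
    [0.2,0,0,0,0,0,-1],
    [0.4,0,0,0,0,0,-1],
    [0.6,0,0,0,0,0,-1],
    [0.75,0,0,0,0,0,-1],
    [0.85,0,0,0,0,0,-1],
    [0.9,0,0,0,0,0,-1],
    [0.95,0,0,0,0,0,-1],
  ],
)

```text
time_s: 15.27
tcp_pos: [0.5463, -0.2979, 0.0521]
eef_rot: [0.488, -0.512, 0.488, 0.512]
wrist_force: [-0.4, 0.4, -1.2]
gripper_width: 0.0385
```

>>> drive_tool(
  motion=[
    [0.1,0,0,0,0,0,-1],
    [0.15,0,0,0,0,0,-1],
    [0.2,0,0,0,0,0,-1],
    [0.2,0,0,0,0,0,-1],
  ],
)

```text
time_s: 15.6
tcp_pos: [0.5463, -0.2979, 0.0504]
eef_rot: [0.487, -0.512, 0.488, 0.512]
wrist_force: [-2.3, -0.5, 3.2]
gripper_width: 0.0387
```

Contact at the expected height. I release gently and then retreat.

>>> drive_tool(
  motion=[
    [0,0,0,0,0,0,-0.1],
    [0,0,0,0,0,0,0],
    [0,0,0,0,0,0,0.2],
    [0,0,0,0,0,0,0.4],
    [0,0,0,0,0,0,0.5],
    [0,0,0,0,0,0,0.5],
    [-1,0,0,0,0,0,0.5],
    [-3,0,0,0,0,0,0.5],
  ],
)

```text
time_s: 16.27
tcp_pos: [0.5447, -0.2975, 0.0788]
eef_rot: [0.487, -0.511, 0.488, 0.514]
wrist_force: [0.6, -0.3, -0.4]
gripper_width: 0.0643
```

>>> drive_tool(
  motion=[
    [-3,0,0,0,0,0,0.5],
    [-6,0,0,0,0,0,0.5],
    [-9,0,3,0,0,0,0.5],
    [-12,0,7,0,0,0,0.5],
    [-14,0,11,0,0,0,0.5],
    [-14,0,15,0,0,0,0.5],
    [-14,0,16,0,0,0,0.5],
    [-14,0,16,0,0,0,0.5],
  ],
)

```text
time_s: 16.93
tcp_pos: [0.5378, -0.1346, 0.2214]
eef_rot: [0.487, -0.512, 0.486, 0.514]
wrist_force: [-0.3, 0.5, 1.0]
gripper_width: 0.064
```

```bash
python3 - <<'E'
from h import *
s=arm.camera("side");t=arm.camera("top")
cv2.imwrite("pics/side9.png",s);cv2.imwrite("pics/top9.png",t)
cv2.imwrite("pics/s9.png",np.hstack([cv2.resize(s[180:380,270:450],(420,460),interpolation=2),cv2.resize(t[100:240,220:440],(380,242),interpolation=2)[[*range(242)]+[0]*218]]))
st=arm.read_state();print(st["time_s"],st["wrist_force"])
# blank top-face centroid at z .082 seen from the top
print([at_z(r["pixel"],"top",.082) for r in arm.spot_in("round_blank_center","top")[:2]],[(r["pixel"],r["conf"]) for r in arm.spot_in("round_blank_center","top")[:2]])
E
```

```text
17.0333 [0.28425052 0.41293    0.88029339]
[array([ 0.5416734 , -0.29803781,  0.082     ])] [([402.5, 160.4], 0.63)]
```

View pics/s9.png

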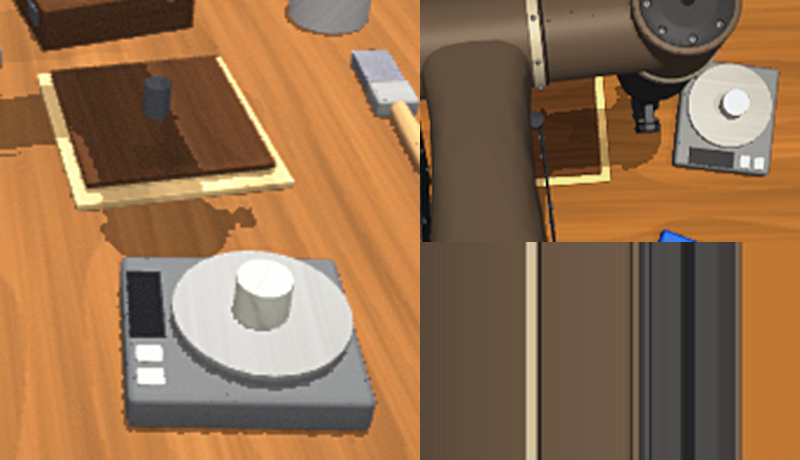

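The blank stands upright in the middle of the pan (left crop (263,305)). The lid lies flat on the board, knob at (157,97), and the arm is clear of everything.

```bash
python3 -c "
from h import *
print(arm.hand_in())"
```

```text
the job is handed in; nothing more can be done
None
```

I laid the lid knob-up on the plywood board, then stood the wide round blank upright on the grey scale's pan. I handed the job in at about 17 s, and no verdict was reported.

- **Lid:** The last side picture shows it flat and square on the board. I released it with the tool at (0.528, 0.005), and the board's centre measured (0.528, 0.005).
- **Blank:** I released it with the tool at (0.546, -0.298), and the pan's centre measured (0.547, -0.298). It met the pan at the expected height. The network's last spot puts it at (0.542, -0.298), about 5 mm from the pan's centre.
- **Robot:** The arm was clear of everything, with the wrist force near zero.
- **Regrip:** My first grip on the blank was a little high, so I let go while it still stood on the box floor and took it again about 6 mm lower.
- **Disagreements:** The two cameras differed by about 3.5 mm on the blank's position. Triangulation put the pan about 3 mm and the board about 6 mm lower than the given heights. I placed both by contact force, so this did not matter.

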